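# Find the loaded mask carrier by feel and dock it

## Robot

A 6-joint arm with a two-finger parallel gripper is mounted at the origin on a cart in front of the work surface, level with it; the furniture and walls round the work are solid. World frame = base frame: x ahead of the robot, y to its left, z up, the work surface at z = 0. Lengths are in m, angles in rad, forces in N, time in s.
With the tool pointing down it reaches from about 0.275 to 0.725 m from the base axis. Payload 15.9 kg.
Tool frame: the origin (TCP) lies on the centre line of the jaws, within the pads' length; the fingertips stand 19 mm ahead of it and the grasp point (between the pads) is the TCP; z points along the fingers, y is the line along which they close (so a half turn about z gives the same grasp; the last joint's range is limited). The gripper opens to 85 mm and grips with 20 to 120 N. Pads are 22 mm wide; open, the fingers measure 114 mm over their backs; the gripper's body (76 mm by 85 mm) begins 54 mm behind the grasp point. The pads swing forward as they close: fully open they stand 13 mm farther back than shut.
Start: joints at [1.11, 0.213, -0.034, 1.323, 0, 1.571], TCP at [0.222, 0.448, 0.25] pointing down, gripper open.
Joint ranges: [-2.98, 2.98], [-0.74, 1.72], [-1.14, 1.35], [-2.1, 2.04], [-1.57, 1.44], [-3.14, 3.14]. Speed limits (rad/s): [1.89, 1.89, 2.39, 2.57, 3.14, 3.14].

## Interface

Orientations are given as a unit quaternion [x, y, z, w].
In Python, from cell import arm gives the robot as it stands.
- The arm moves only by the tool jog_arm, never from a script. Its argument "commands" is a list of rows, each a list of 3 entries, a list of its own where there are three numbers: the shift along the tool's x, y, z in m, then the turn, a rotation vector about the tool's x, y, z in rad, then the finger opening in m, from 0 to 0.0854. A call has 1 to 8 rows; each row is the pose to reach, as a shift and turn from the pose commanded when the call began, along the tool's axes at that moment; what a row does not reach only later rows make up. A row lasts 1/12 s, in which the tool goes at most 41.7 mm and 7.16 degrees, less where a joint would pass 70% of its speed; a pose out of reach is approached as far as the arm can. A call with a gripper value outside its range is refused whole. The fingers move at their own pace and stop on an object; the grip force is fixed at half the most. Time passes only in rows, so rows that repeat a pose let the fingers close. It gives the time, the measured TCP pose, the force, the opening and the grip force at its end, in the units of the state.
- arm.observe(): the state, without advancing time (a new reading comes with each control period).
- arm.camera(name): name is "scene" or "top" or "wrist"; returns a dict with "image" (384x512x3 uint8, red, green, blue), "intrinsics" (3x3 intrinsics, pixels), "R" (3x3) and "t" (3): a world point X has camera coordinates R X + t. Camera axes: x right, y down, z forward; pixel columns grow to the right and rows downward; lengths in m; the calibration is good to about 2 mm. The wrist camera is an equidistant fisheye: a pixel r from the principal point sees the ray r / f radians off the axis. A picture is of the moment at which its call begins. There is no depth.
- arm.finish_job(): hands the job in; it is judged then, once.
The state is a dict: "clock": time; "joints": joint angles; "qd": joint speeds; "tau": joint torques, N m; "eef_pos": TCP position; "eef_rot": TCP orientation; "wrist_force": force on the tool from outside, world axes, zero at the start; "wrist_torque": the same for the moment, N m; "finger_gap": finger opening in m; "grip_force": force on a finger pad.
Only numpy, scipy, OpenCV 4.12 (cv2) and the standard library are available. Lean on these libraries where they do the work, as an engineer would, in place of code of your own. Each camera call takes 0.05 s, during which the arm holds its last target. There are 200 camera calls.

## Task

One of the three sealed mask carriers still holds its pack of steel masks, the other two are empty, and none may be opened outside the clean hood. Find the loaded one by raising a carrier by its lift tab about a centimetre at that end, the other end staying on the bench, and feeling the weight; then carry it level to the docking station, set it on the deck and push it gently home against the end stop until both spring plungers snap into its side grooves. Leave the two empty carriers standing where they were, and disturb nothing else.

Things in the scene. Friction and masses are not known exactly. Their poses are not given: they have to be found in the camera images.
- carrier_1: Sealed mask carrier: blue box 110 x 64 x 36 mm, grey lid with a blank white label; the three look alike. Origin: centre of the underside; x = long axis, z up. A black lift tab stands on the lid 45 mm from the middle, at the -x end. Each long side has an upright groove 13 mm wide, 4 mm deep, 40 mm from the middle towards either end. Pinch the long sides near the middle to carry it
- carrier_2: Sealed mask carrier of the same make as carrier_1, same size, origin and axes. All three: empty they weigh 0.18 to 0.25 kg, the loaded one 0.58 to 0.77 kg, centre of mass in the middle. Tab end raised, the tab carries about 0.55 of the weight plus up to about 1 N of drag at the other end (felt: empty 1 to 2 N, loaded 3.3 to 5.2 N; compare with the force just before gripping, as closing the fingers itself loads the tab)
- carrier_3: Sealed mask carrier of the same make as carrier_1, same size, origin and axes. The three stand to the left of the exposure stage, a rigid black machine 250 mm tall from y = -0.26 to +0.10 m whose front, levers included, begins 0.43 m ahead of the robot; the dock is to its right, so carry round the front of it or above it
- carrier_1_grip (a point): Grip point on the lift tab of carrier_1, 22 mm above the top of the lid: black tab 8 mm thick (along x), 26 mm wide (along y; 28 mm at the bead on its top edge, 14 mm above this point). It turns freely on a pin along y at the lid (0.5 rad each way, weakly sprung upright), so that the carrier tips about the bottom edge of its other end when the tab is gripped and raised
- carrier_2_grip (a point): Grip point on the lift tab of carrier_2, 22 mm above the top of the lid: black tab 8 mm thick (along x), 26 mm wide (along y; 28 mm at the bead on its top edge, 14 mm above this point). It turns freely on a pin along y at the lid (0.5 rad each way, weakly sprung upright), so that the carrier tips about the bottom edge of its other end when the tab is gripped and raised
- carrier_3_grip (a point): Grip point on the lift tab of carrier_3, 22 mm above the top of the lid: black tab 8 mm thick (along x), 26 mm wide (along y; 28 mm at the bead on its top edge, 14 mm above this point). It turns freely on a pin along y at the lid (0.5 rad each way, weakly sprung upright), so that the carrier tips about the bottom edge of its other end when the tab is gripped and raised
- dock: Aluminium docking station, 150 x 132 mm, fixed to the bench. Origin: on the bench below the middle of a docked carrier; x points along the lane to the end stop (face at x = +55 mm). Two guides 22 mm tall above the deck, 67 mm apart, from x = +22 to +63 mm, mouth flared from x = +14 mm; before that the lane is open at the sides and above, with room for fingers
- dock_deck: Grey deck plate of the docking station, 68 mm wide, on which the carrier stands and slides (from x = -81 to +55 mm of the dock); its top is 8 mm above the bench
- dock_stop: End stop of the docking station, a rigid aluminium bar with a thin rubber face, 72 mm wide, 22 mm tall; origin at the foot of the face that the carrier meets; jolts or pushes of over 40 N against it harm the masks
- dock_seat (a point): Where the centre of a docked carrier's underside belongs: on the deck, 55 mm before the end stop, axes as the dock's; either end of the carrier may go in first
- plunger_left (a joint): Round steel spring plunger in the +y guide, 40 mm beyond the seat point, 11 mm above the deck: 0 = fully out (3.3 mm into the lane), grows (m) as it is pressed back, at most 0.0045. The carrier's side presses it back about 2 mm; it snaps out into the groove when the carrier is home. Pushing a loaded carrier past both takes about 6 to 12 N, most of it 13 mm before home
- plunger_right (a joint): Round steel spring plunger in the -y guide, 40 mm beyond the seat point, 11 mm above the deck: 0 = fully out (3.3 mm into the lane), grows (m) as it is pressed back, at most 0.0045. The carrier's side presses it back about 2 mm; it snaps out into the groove when the carrier is home. Pushing a loaded carrier past both takes about 6 to 12 N, most of it 13 mm before home
- ipa_bottle: White bottle with a blue cap, 36 mm across, 75 mm tall; origin at the centre of its underside; stays where it is
- resist_bottle: Brown glass bottle with a black cap, 42 mm across, 85 mm tall; origin at the centre of its underside; stays where it is
- loupe: Black loupe, 36 mm across, 30 mm tall; origin at the centre of its underside; stays where it is
- tape_roll: Roll of blue tape lying flat, 72 mm across, 19 mm tall; origin at the centre of its underside; stays where it is
- wipes_pack: Grey pack of wipes, 88 x 60 x 24 mm; origin at the centre of its underside; stays where it is

How it is judged:
On the way:
1. a carrier has been tipped up at one end by the gripper (more than 0.04 rad, about 5 mm), its other end still on the bench at its place (((angle between carrier_1's own z axis and vertical above 0.04 rad and height (world z) of carrier_1 below 0.017 m and contact force between carrier_1 and the fingers above 0.3 N and not (distance of carrier_1 from where it was at the start of the episode above 0.03 m)) or (angle between carrier_2's own z axis and vertical above 0.04 rad and height (world z) of carrier_2 below 0.017 m and contact force between carrier_2 and the fingers above 0.3 N and not (distance of carrier_2 from where it was at the start of the episode above 0.03 m)) or (angle between carrier_3's own z axis and vertical above 0.04 rad and height (world z) of carrier_3 below 0.017 m and contact force between carrier_3 and the fingers above 0.3 N and not (distance of carrier_3 from where it was at the start of the episode above 0.03 m)))), for 0.2 s.
At the end, for the whole second after the job is handed in: The loaded carrier stands level on the deck, within 3 mm of the seat point and 0.05 rad of the lane, both plungers out in its grooves (pressed back under 1 mm); the empty carriers stand flat within 30 mm of where they started; all at rest (((horizontal distance between carrier_1 and dock_seat below 0.003 m and z of carrier_1 in the frame of dock_seat below 0.003 m and angle between carrier_1's own z axis and vertical below 0.05 rad and angle between the x axis of carrier_1 and the x axis of dock, either way round below 0.05 rad and contact force between carrier_1 and dock_deck above 4 N and linear speed of each of carrier_1, carrier_2, carrier_3 below 0.02 m/s and distance of each of carrier_2, carrier_3 from where it was at the start of the episode below 0.03 m and angle between each of carrier_2, carrier_3's own z axis and vertical below 0.04 rad) or (horizontal distance between carrier_2 and dock_seat below 0.003 m and z of carrier_2 in the frame of dock_seat below 0.003 m and angle between carrier_2's own z axis and vertical below 0.05 rad and angle between the x axis of carrier_2 and the x axis of dock, either way round below 0.05 rad and contact force between carrier_2 and dock_deck above 4 N and linear speed of each of carrier_2, carrier_1, carrier_3 below 0.02 m/s and distance of each of carrier_1, carrier_3 from where it was at the start of the episode below 0.03 m and angle between each of carrier_1, carrier_3's own z axis and vertical below 0.04 rad) or (horizontal distance between carrier_3 and dock_seat below 0.003 m and z of carrier_3 in the frame of dock_seat below 0.003 m and angle between carrier_3's own z axis and vertical below 0.05 rad and angle between the x axis of carrier_3 and the x axis of dock, either way round below 0.05 rad and contact force between carrier_3 and dock_deck above 4 N and linear speed of each of carrier_3, carrier_1, carrier_2 below 0.02 m/s and distance of each of carrier_1, carrier_2 from where it was at the start of the episode below 0.03 m and angle between each of carrier_1, carrier_2's own z axis and vertical below 0.04 rad)) and value of joint each of plunger_left, plunger_right below 0.001 m); the robot touches nothing.
It fails at once if a carrier is tilted by more than 0.3 rad (angle between any of carrier_1, carrier_2, carrier_3's own z axis and vertical above 0.3 rad).
It fails at once if a carrier is rammed against the end stop (more than 40 N between them) (contact force between any of carrier_1, carrier_2, carrier_3 and dock_stop above 40 N).
It fails at once if a bottle, the loupe, the tape roll or the pack of wipes is moved by more than 20 mm (distance of any of ipa_bottle, resist_bottle, loupe, tape_roll, wipes_pack from where it was at the start of the episode above 0.02 m).
It also fails if it takes over 64 s, if anything falls off the work surface, if the arm or the gripper's body presses on something with over 40 N, if the wrist force passes 120 N, or if a joint passes its speed limit or range.

## Working session

There is one attempt and no reset: what is moved stays moved. The work goes in short steps, Python scripts to look and compute and a tool call to move; the robot and the scene stay as the last step left them, time stands still between calls to the robot, and variables do not carry over. Pictures are saved under pics/ and viewed, at most 10 in all, crops included, and the job is handed in when it is done.

Besides the shell and the picture viewer there is one more tool, called after ">>>" as name(argument=value, ...), one argument or row to a line, values as JSON. jog_arm: Moves the arm, as the interface text tells. Its arguments: {"type":"object","properties":{"commands":{"type":"array","items":{"type":"array"}}},"required":["commands"]}

```bash
ls; mkdir -p pics
python3 - <<'E'
from cell import arm
import cv2,numpy as np
o=arm.observe();print({k:np.round(v,3).tolist() for k,v in o.items()})
ims=[]
for n in("top","scene"):
    c=arm.camera(n);cv2.imwrite(f"pics/{n}0.png",c["image"][:,:,::-1]);np.savez(f"pics/{n}0.npz",**c)
    print(n,np.round(c["intrinsics"],1).tolist(),np.round(c["R"],3).tolist(),np.round(c["t"],3).tolist())
E
```

```text
pics
{'clock': 0.0, 'joints': [1.11, 0.213, -0.035, 1.324, 0.0, 1.571], 'qd': [0.001, 0.0, 0.001, 0.0, 0.002, -0.0], 'tau': [-0.001, -68.616, 48.712, 0.017, -0.0, 0.0], 'eef_pos': [0.222, 0.448, 0.25], 'eef_rot': [0.228, 0.974, -0.001, -0.0], 'wrist_force': [-0.16, 0.199, 0.382], 'wrist_torque': [-0.005, -0.067, -0.005], 'grip_force': 0.0, 'finger_gap': 0.086}
top [[488.1, 0.0, 258.3], [0.0, 488.1, 181.6], [0.0, 0.0, 1.0]] [[0.022, -1.0, 0.003], [-0.991, -0.022, -0.135], [0.135, -0.0, -0.991]] [-0.156, 0.576, 1.601]
scene [[451.9, 0.0, 250.3], [0.0, 451.9, 193.7], [0.0, 0.0, 1.0]] [[0.745, -0.666, 0.013], [-0.385, -0.447, -0.808], [0.544, 0.597, -0.59]] [-0.504, 0.206, 1.281]
```

View pics/top0.png

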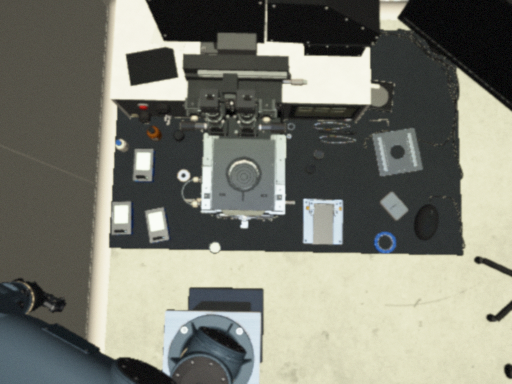

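View pics/scene0.png

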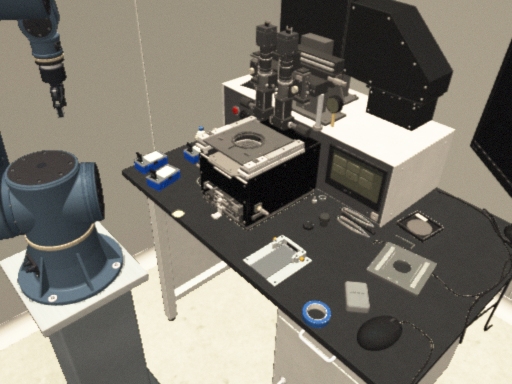

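The top view shows the carriers at about (143,165), (121,218) and (157,225), and the dock at about (323,221). Next I'll enlarge these regions.

```bash
cat > h.py <<'E'
import cv2,numpy as np
from scipy.spatial.transform import Rotation as Ro
def ray(c,u,v,z):
    K,R,t=c["intrinsics"],c["R"],c["t"]
    d=R.T@np.linalg.solve(K,[u,v,1.]);o=-R.T@t
    return o+d*(z-o[2])/d[2]
def rayf(c,u,v,z):
    K,R,t=c["intrinsics"],c["R"],c["t"]
    a=np.array([u-K[0,2],v-K[1,2]]);r=np.hypot(*a);th=r/K[0,0]
    d=R.T@np.r_[a/max(r,1e-9)*np.sin(th),np.cos(th)];o=-R.T@t
    return o+d*(z-o[2])/d[2]
def proj(c,X):
    p=c["intrinsics"]@(c["R"]@np.asarray(X)+c["t"]);return p[:2]/p[2]
def projf(c,X):
    K=c["intrinsics"];p=c["R"]@np.asarray(X)+c["t"];r=np.hypot(p[0],p[1]);th=np.arctan2(r,p[2])
    return K[:2,2]+K[0,0]*th*p[:2]/r
E
python3 - <<'E'
from h import *
c=np.load("pics/top0.npz");im=c["image"][:,:,::-1]
a=cv2.resize(im[130:250,105:205],None,fx=5,fy=5,interpolation=cv2.INTER_CUBIC)[:600]
b=cv2.resize(im[190:255,290:355],None,fx=4.5,fy=4.5,interpolation=cv2.INTER_CUBIC)
cv=np.zeros((600,800,3),np.uint8);cv[:,:500]=a;cv[:b.shape[0],500:500+b.shape[1]]=b
cv2.imwrite("pics/crop1.png",cv)
# white labels and carriers by shape
hsv=cv2.cvtColor(im,cv2.COLOR_BGR2HSV)
m=((hsv[...,2]>215)&(hsv[...,1]<40)).astype(np.uint8)
for ct in cv2.findContours(m,0,2)[0]:
    r=cv2.minAreaRect(ct)
    if cv2.contourArea(ct)>100 and cv2.contourArea(ct)<1500:print("label",np.round(r[0],1),np.round(r[1],1),round(r[2],1),np.round(ray(c,*r[0],.036),3))
E
```

```text
label [155.7 221.1] [18.1 14.1] 80.5 [0.44  0.195 0.036]
label [120.5 214. ] [18. 13.] 90.0 [0.46  0.314 0.036]
label [322.2 221.1] [37.7 43.2] 1.7 [ 0.452 -0.359  0.036]
label [205.9 187.5] [ 8.5 41.5] 3.4 [0.556 0.032 0.036]
label [142.5 161. ] [16. 13.] 90.0 [0.641 0.25  0.036]
label [275.  174.5] [77. 18.] 90.0 [ 0.605 -0.199  0.036]
label [207.8 149.1] [ 7. 30.] 2.5 [0.687 0.031 0.036]
label [393.5  17.5] [21. 25.] 90.0 [ 1.175 -0.608  0.036]
```

View pics/crop1.png

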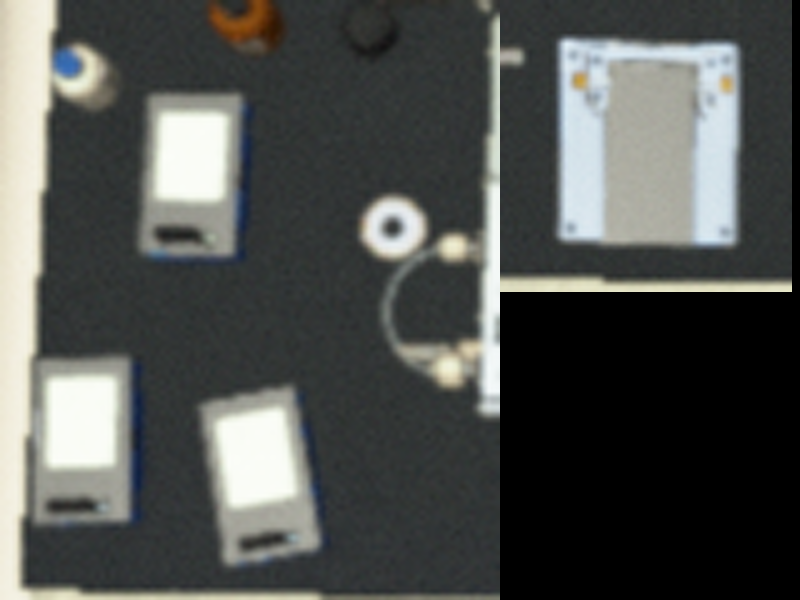

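The lids are clean rectangles with the tabs at the near end, and the dock's stop is at its far end. So every x axis points roughly along world +x. Now I'll measure the poses.

Run:
```python
from h import *
c=np.load("pics/top0.npz");im=c["image"].astype(int)
m=((im[...,0]>95)&(im[...,0]>im[...,2]-45)).astype(np.uint8)
for n,(u,v) in dict(A=(121,218),B=(157,225),C=(143,165)).items():
    k=np.zeros_like(m);k[v-24:v+24,u-17:u+17]=1
    mm=m*k; mm[:, :111]=0
    ct=max(cv2.findContours(mm,0,2)[0],key=cv2.contourArea)
    P=np.array([ray(c,*p[0],.036)[:2] for p in ct]).astype(np.float32)
    (x,y),wh,a=cv2.minAreaRect(P*1000);print(n,round(x),round(y),np.round(wh),round(a,1))
# dock outline & deck
r=im[190:255,290:355];m=(r[...,0]>110).astype(np.uint8)
ct=max(cv2.findContours(m,0,2)[0],key=cv2.contourArea)
P=np.array([ray(c,*(p[0]+[290,190]),.008)[:2] for p in ct]).astype(np.float32)
print("dock",cv2.minAreaRect(P*1000))
from cell import arm
o=arm.observe();print(Ro.from_quat(o["eef_rot"]).as_matrix().round(3))
```

```text
A 461 314 [135.  63.] 3.6
B 428 193 [110.  65.] 12.1
C 630 249 [106.  64.] 1.3
dock ((453.2596435546875, -363.4169006347656), (133.0344696044922, 154.7147216796875), 89.93079376220703)
[[-0.896  0.445 -0.   ]
 [ 0.445  0.896 -0.001]
 [ 0.    -0.001 -1.   ]]
```

>>> jog_arm(
  commands=[
    [[-0.222, -0.04, 0.1], [0, 0, -0.46], 0.05],
    [[-0.222, -0.04, 0.1], [0, 0, -0.46], 0.05],
    [[-0.222, -0.04, 0.1], [0, 0, -0.46], 0.05],
    [[-0.222, -0.04, 0.1], [0, 0, -0.46], 0.05],
    [[-0.222, -0.04, 0.1], [0, 0, -0.46], 0.05],
    [[-0.222, -0.04, 0.1], [0, 0, -0.46], 0.05],
    [[-0.222, -0.04, 0.1], [0, 0, -0.46], 0.05],
    [[-0.222, -0.04, 0.1], [0, 0, -0.46], 0.05],
  ],
)

```text
clock: 0.77
eef_pos: [0.4044, 0.311, 0.1486]
eef_rot: [0.002, 1.0, -0.001, -0.001]
wrist_force: [-0.6, -0.3, 0.9]
finger_gap: 0.0502
grip_force: 0.0
```

Run:
```python
from h import *
from cell import arm
c=arm.camera("wrist");cv2.imwrite("pics/w1.png",c["image"][:,:,::-1]);np.savez("pics/w1.npz",**c)
print(c["intrinsics"].round(1).tolist(),c["R"].round(3).tolist(),(-c["R"].T@c["t"]).round(3))
o=arm.observe();print(o["clock"],o["eef_pos"],Ro.from_quat(o["eef_rot"]).as_matrix().round(3).tolist())
for p in [(.403,.314,.072),(.384,.184,.072),(.403,.314,.036)]:print(projf(c,p))
```

```text
[[297.3, 0.0, 252.3], [0.0, 297.3, 194.8], [0.0, 0.0, 1.0]] [[0.005, 1.0, -0.002], [0.95, -0.004, 0.311], [0.311, -0.004, -0.95]] [0.323 0.312 0.272]
0.8167 [0.4035365  0.31235473 0.1496036 ] [[-1.0, 0.003, -0.001], [0.003, 1.0, -0.001], [0.001, -0.001, -1.0]]
[256.33775334 213.77773007]
[ 90.06729779 189.94593523]
[255.88334786 197.82688167]
```

View pics/w1.png

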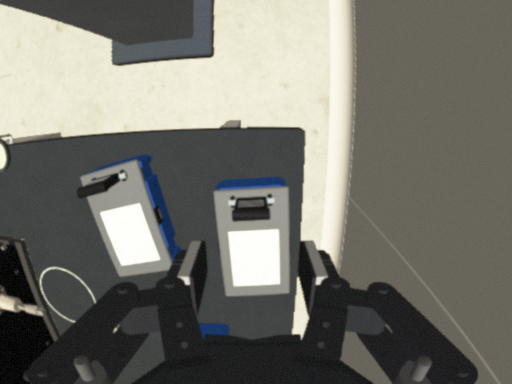

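The wrist view shows tab A's top bead at (251,213), its lid corners at about (215,190), (289,187), (291,294) and (225,297), and B's tab top at (101,185).

Run:
```python
from h import *
c=np.load("pics/w1.npz")
im=c["image"].astype(int);mn=im.min(2);m=((mn>70)&(im.max(2)-mn<45)).astype(np.uint8)
for n,(x0,y0,x1,y1),tab in [("A",(205,178,300,300),(251,213)),("B",(75,150,180,282),(101,185))]:
    s=np.zeros_like(m);s[y0:y1,x0:x1]=m[y0:y1,x0:x1]
    ct=max(cv2.findContours(s,0,2)[0],key=cv2.contourArea)
    P=np.array([rayf(c,*p[0],.036)[:2] for p in ct],np.float32)
    (x,y),wh,a=cv2.minAreaRect(P*1000);print(n,round(x,1),round(y,1),np.round(wh),round(a,2),"tabtop",rayf(c,*tab,.070).round(4))
    W=((im.min(2)>225)).astype(np.uint8)*s
    q=cv2.minAreaRect(np.array([rayf(c,*p[0],.036)[:2]*1000 for p in max(cv2.findContours(W,0,2)[0],key=cv2.contourArea)],np.float32));print(q)
```

```text
A 450.0 311.9 [113.  68.] 2.94 tabtop [0.4032 0.3101 0.07  ]
((461.984375, 312.8966979980469), (58.04798126220703, 43.8452262878418), 3.009704351425171)
B 428.7 192.7 [113.  67.] 11.94 tabtop [0.3807 0.1938 0.07  ]
((440.47918701171875, 195.2216796875), (58.04393005371094, 43.90621566772461), 12.071290969848633)
```

>>> jog_arm(
  commands=[
    [[-0.001, -0.002, 0.04], [0, 0, -0.05], 0.05],
    [[-0.001, -0.002, 0.07], [0, 0, -0.05], 0.05],
    [[-0.001, -0.002, 0.089], [0, 0, -0.05], 0.05],
    [[-0.001, -0.002, 0.089], [0, 0, -0.05], 0.05],
    [[-0.001, -0.002, 0.089], [0, 0, -0.05], 0.05],
  ],
)

```text
clock: 1.23
eef_pos: [0.4034, 0.312, 0.0617]
eef_rot: [-0.025, 1.0, -0.0, -0.0]
wrist_force: [0.0, 0.5, 1.0]
finger_gap: 0.05
grip_force: 0.0
```

>>> jog_arm(
  commands=[
    [[0, 0, 0], [0, 0, 0], 0.035],
    [[0, 0, 0], [0, 0, 0], 0.027],
    [[0, 0, 0], [0, 0, 0], 0.02],
    [[0, 0, 0], [0, 0, 0], 0.02],
    [[0, 0, 0], [0, 0, 0], 0.02],
    [[0, 0, 0], [0, 0, 0], 0.02],
  ],
)

```text
clock: 1.73
eef_pos: [0.4055, 0.3124, 0.0633]
eef_rot: [-0.025, 1.0, 0.001, 0.001]
wrist_force: [0.1, 0.5, 8.1]
finger_gap: 0.026
grip_force: 58.3
```

>>> jog_arm(
  commands=[
    [[0, 0, -0.004], [0, 0, 0], 0.02],
    [[0, 0, -0.008], [0, 0, 0], 0.02],
    [[0, 0, -0.012], [0, 0, 0], 0.02],
    [[0, 0, -0.013], [0, 0, 0], 0.02],
    [[0, 0, -0.013], [0, 0, 0], 0.02],
    [[0, 0, -0.013], [0, 0, 0], 0.02],
    [[0, 0, -0.013], [0, 0, 0], 0.02],
    [[0, 0, -0.013], [0, 0, 0], 0.02],
  ],
)

```text
clock: 2.4
eef_pos: [0.4043, 0.3112, 0.0741]
eef_rot: [-0.025, 1.0, -0.0, -0.0]
wrist_force: [0.9, 0.1, -2.0]
finger_gap: 0.0254
grip_force: 58.9
```

>>> jog_arm(
  commands=[
    [[0, 0, 0], [0, 0, 0], 0.02],
    [[0, 0, 0], [0, 0, 0], 0.02],
    [[0, 0, 0], [0, 0, 0], 0.02],
    [[0, 0, 0], [0, 0, 0], 0.02],
  ],
)

```text
clock: 2.73
eef_pos: [0.4044, 0.3113, 0.0743]
eef_rot: [-0.025, 1.0, -0.0, -0.0]
wrist_force: [0.0, 0.7, -1.4]
finger_gap: 0.0257
grip_force: 58.9
```

Run:
```python
from h import *
from cell import arm
c=arm.camera("wrist");cv2.imwrite("pics/w2.png",c["image"][:,:,::-1])
o=arm.observe();print(o["clock"],o["eef_pos"],o["wrist_force"],o["wrist_torque"])
```

```text
2.7833 [0.40435899 0.31127935 0.07427346] [ 0.40995768 -0.25890303 -0.8848207 ] [ 0.05440577 -0.08641985 -0.01295143]
```

View pics/w2.png

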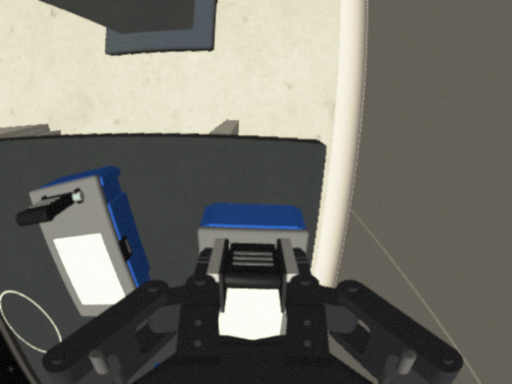

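The gripper holds tab A with the near end raised. The force change is about 2 N, so A is empty. Lowering it and moving to B.

>>> jog_arm(
  commands=[
    [[0, 0, 0.004], [0, 0, 0], 0.02],
    [[0, 0, 0.008], [0, 0, 0], 0.02],
    [[0, 0, 0.011], [0, 0, 0], 0.02],
    [[0, 0, 0.012], [0, 0, 0], 0.02],
    [[0, 0, 0.012], [0, 0, 0], 0.05],
    [[0, 0, 0.012], [0, 0, 0], 0.05],
    [[0, 0, 0.012], [0, 0, 0], 0.05],
    [[0, 0, 0.012], [0, 0, 0], 0.05],
  ],
)

```text
clock: 3.45
eef_pos: [0.4043, 0.3112, 0.0621]
eef_rot: [-0.025, 1.0, -0.0, -0.0]
wrist_force: [-0.0, -0.8, 0.6]
finger_gap: 0.0495
grip_force: 0.0
```

>>> jog_arm(
  commands=[
    [[0, 0, -0.04], [0, 0, 0], 0.05],
    [[0, 0, -0.06], [0, 0, 0], 0.05],
    [[0, 0, -0.06], [0, 0, 0], 0.05],
    [[0, 0, -0.06], [0, 0, 0], 0.05],
  ],
)

```text
clock: 3.78
eef_pos: [0.405, 0.3118, 0.1231]
eef_rot: [-0.025, 1.0, 0.001, 0.001]
wrist_force: [-0.8, 0.3, -0.4]
finger_gap: 0.05
grip_force: 0.0
```

```bash
cat > go.py <<'E'
import sys
from h import *
from cell import arm
# usage: go.py x y z yaw(rad of carrier)  -> tool shift, turn
x,y,z,yaw=map(float,sys.argv[1:])
o=arm.observe();R=Ro.from_quat(o["eef_rot"])
Rt=Ro.from_matrix([[-np.cos(yaw),-np.sin(yaw),0],[-np.sin(yaw),np.cos(yaw),0],[0,0,-1]])
print(o["clock"],o["wrist_force"].round(1) if hasattr(o["wrist_force"],"round") else o["wrist_force"],o["eef_pos"])
print(R.inv().apply(np.array([x,y,z])-o["eef_pos"]).round(4),(R.inv()*Rt).as_rotvec().round(4))
E
python3 go.py .3847 .1833 .12 .209
```

```text
3.7833 [-0.8  0.3 -0.4] [0.40495307 0.31178314 0.12312039]
[ 0.0266 -0.1273  0.0029] [ 0.0011  0.0018 -0.1597]
```

>>> jog_arm(
  commands=[
    [[0.027, -0.127, 0.0], [0.001, 0.002, -0.16], 0.05],
    [[0.027, -0.127, 0.0], [0.001, 0.002, -0.16], 0.05],
    [[0.027, -0.127, 0.0], [0.001, 0.002, -0.16], 0.05],
    [[0.027, -0.127, 0.0], [0.001, 0.002, -0.16], 0.05],
    [[0.027, -0.127, 0.0], [0.001, 0.002, -0.16], 0.05],
    [[0.027, -0.127, 0.0], [0.001, 0.002, -0.16], 0.05],
  ],
)

```text
clock: 4.28
eef_pos: [0.3835, 0.183, 0.1218]
eef_rot: [-0.104, 0.995, -0.001, -0.001]
wrist_force: [0.1, -0.9, 0.1]
finger_gap: 0.0497
grip_force: 0.0
```

>>> jog_arm(
  commands=[
    [[0, 0, 0.03], [0, 0, 0], 0.05],
    [[0, 0, 0.05], [0, 0, 0], 0.05],
    [[0, 0, 0.061], [0, 0, 0], 0.05],
    [[0, 0, 0.061], [0, 0, 0], 0.05],
    [[0, 0, 0.061], [0, 0, 0], 0.05],
    [[0, 0, 0.061], [0, 0, 0], 0.05],
  ],
)

```text
clock: 4.78
eef_pos: [0.384, 0.1838, 0.0618]
eef_rot: [-0.105, 0.994, -0.0, -0.001]
wrist_force: [-0.4, 0.5, -0.4]
finger_gap: 0.0501
grip_force: 0.0
```

>>> jog_arm(
  commands=[
    [[0, 0, 0], [0, 0, 0], 0.035],
    [[0, 0, 0], [0, 0, 0], 0.027],
    [[0, 0, 0], [0, 0, 0], 0.02],
    [[0, 0, 0], [0, 0, 0], 0.02],
    [[0, 0, 0], [0, 0, 0], 0.02],
    [[0, 0, 0], [0, 0, 0], 0.02],
  ],
)

```text
clock: 5.28
eef_pos: [0.3843, 0.1835, 0.0622]
eef_rot: [-0.104, 0.995, -0.0, -0.0]
wrist_force: [-0.5, 0.5, 5.9]
finger_gap: 0.0261
grip_force: 58.4
```

>>> jog_arm(
  commands=[
    [[0, 0, -0.004], [0, 0, 0], 0.02],
    [[0, 0, -0.008], [0, 0, 0], 0.02],
    [[0, 0, -0.012], [0, 0, 0], 0.02],
    [[0, 0, -0.013], [0, 0, 0], 0.02],
    [[0, 0, -0.013], [0, 0, 0], 0.02],
    [[0, 0, -0.013], [0, 0, 0], 0.02],
    [[0, 0, -0.013], [0, 0, 0], 0.02],
    [[0, 0, -0.013], [0, 0, 0], 0.02],
  ],
)

```text
clock: 5.95
eef_pos: [0.3834, 0.183, 0.0741]
eef_rot: [-0.104, 0.995, -0.001, -0.001]
wrist_force: [0.5, 0.8, -4.5]
finger_gap: 0.0257
grip_force: 59.1
```

>>> jog_arm(
  commands=[
    [[0, 0, 0], [0, 0, 0], 0.02],
    [[0, 0, 0], [0, 0, 0], 0.02],
    [[0, 0, 0], [0, 0, 0], 0.02],
    [[0, 0, 0], [0, 0, 0], 0.02],
  ],
)

```text
clock: 6.28
eef_pos: [0.3835, 0.183, 0.0743]
eef_rot: [-0.104, 0.995, -0.001, -0.001]
wrist_force: [0.2, 0.0, -3.8]
finger_gap: 0.0255
grip_force: 59.1
```

The change at B is about 4 N, so B is loaded. Lowering it, releasing, and going over its middle.

>>> jog_arm(
  commands=[
    [[0, 0, 0.004], [0, 0, 0], 0.02],
    [[0, 0, 0.008], [0, 0, 0], 0.02],
    [[0, 0, 0.011], [0, 0, 0], 0.02],
    [[0, 0, 0.012], [0, 0, 0], 0.02],
    [[0, 0, 0.012], [0, 0, 0], 0.05],
    [[0, 0, 0.012], [0, 0, 0], 0.05],
    [[0, 0, 0.012], [0, 0, 0], 0.05],
    [[0, 0, 0.012], [0, 0, 0], 0.05],
  ],
)

```text
clock: 6.95
eef_pos: [0.3837, 0.1831, 0.0624]
eef_rot: [-0.104, 0.995, -0.0, -0.001]
wrist_force: [0.6, 0.5, 0.7]
finger_gap: 0.0502
grip_force: 0.0
```

>>> jog_arm(
  commands=[
    [[0, 0, -0.04], [0, 0, 0], 0.05],
    [[0, 0, -0.07], [0, 0, 0], 0.05],
    [[0, 0, -0.1], [0, 0, 0], 0.085],
    [[0, 0, -0.1], [0, 0, 0], 0.085],
    [[0, 0, -0.1], [0, 0, 0], 0.085],
    [[0, 0, -0.1], [0, 0, 0], 0.085],
  ],
)

```text
clock: 7.45
eef_pos: [0.3837, 0.1831, 0.162]
eef_rot: [-0.104, 0.995, -0.001, -0.001]
wrist_force: [0.2, 0.3, -0.4]
finger_gap: 0.0851
grip_force: 0.0
```

```bash
python3 - <<'E'
from h import *
from cell import arm
c=arm.camera("wrist");np.savez("pics/w3.npz",**c);cv2.imwrite("pics/w3.png",c["image"][:,:,::-1])
im=c["image"].astype(int);mn=im.min(2)
W=(mn>225).astype(np.uint8)
W=cv2.morphologyEx(W,cv2.MORPH_OPEN,np.ones((3,3),np.uint8))
for ct in cv2.findContours(W,0,2)[0]:
    if cv2.contourArea(ct)<800:continue
    q=cv2.minAreaRect(np.array([rayf(c,*p[0],.036)[:2]*1000 for p in ct],np.float32))
    print(cv2.boundingRect(ct),np.round(q[0],1),np.round(q[1],1),round(q[2],2))
E
python3 go.py .4287 .1927 .15 .209
```

```text
(229, 222, 47, 53) [437.4 194.1] [56.7 44.3] 11.99
(352, 0, 46, 168) [258.2 268.7] [ 10.4 162.7] 89.99
7.5 [-0.4 -0.9  0.1] [0.38331634 0.18297538 0.16153243]
[-0.0465  0.0001  0.0114] [-0.0011 -0.0032  0.0003]
```

>>> jog_arm(
  commands=[
    [[-0.043, 0, 0.02], [0, 0, 0], 0.085],
    [[-0.043, 0, 0.04], [0, 0, 0], 0.085],
    [[-0.043, 0, 0.07], [0, 0, 0], 0.085],
    [[-0.043, 0, 0.1], [0, 0, 0], 0.085],
    [[-0.043, 0, 0.12], [0, 0, 0], 0.085],
    [[-0.043, 0, 0.133], [0, 0, 0], 0.085],
    [[-0.043, 0, 0.133], [0, 0, 0], 0.085],
    [[-0.043, 0, 0.133], [0, 0, 0], 0.085],
  ],
)

```text
clock: 8.17
eef_pos: [0.4245, 0.1915, 0.0284]
eef_rot: [-0.104, 0.995, -0.001, -0.002]
wrist_force: [0.7, -0.4, 0.3]
finger_gap: 0.0848
grip_force: 0.0
```

>>> jog_arm(
  commands=[
    [[0, 0, 0], [0, 0, 0], 0.07],
    [[0, 0, 0], [0, 0, 0], 0.058],
    [[0, 0, 0], [0, 0, 0], 0.055],
    [[0, 0, 0], [0, 0, 0], 0.055],
    [[0, 0, 0], [0, 0, 0], 0.055],
    [[0, 0, 0], [0, 0, 0], 0.055],
  ],
)

```text
clock: 8.67
eef_pos: [0.4261, 0.1921, 0.0304]
eef_rot: [-0.104, 0.995, -0.0, -0.0]
wrist_force: [-1.3, -1.1, 6.8]
finger_gap: 0.0628
grip_force: 65.4
```

>>> jog_arm(
  commands=[
    [[0, 0, -0.01], [0, 0, 0], 0.055],
    [[0, 0, -0.035], [0, 0, 0], 0.055],
    [[0, 0, -0.065], [0, 0, 0], 0.055],
    [[0.02, -0.008, -0.095], [0, 0, 0], 0.055],
    [[0.045, -0.018, -0.12], [0, 0, 0], 0.055],
    [[0.075, -0.03, -0.13], [0, 0, 0], 0.055],
    [[0.1, -0.04, -0.13], [0, 0, 0], 0.055],
    [[0.105, -0.042, -0.13], [0, 0, 0], 0.055],
  ],
)

```text
clock: 9.33
eef_pos: [0.3287, 0.1274, 0.1602]
eef_rot: [-0.104, 0.995, -0.001, -0.001]
wrist_force: [1.1, 1.3, -6.9]
finger_gap: 0.0628
grip_force: 69.7
```

```bash
python3 go.py .33 -.15 .16 0; python3 go.py .40 -.36 .16 0
```

```text
9.3333 [ 1.1  1.3 -6.9] [0.32873127 0.12743592 0.16022287]
[ 0.0563 -0.2717  0.0006] [-0.0013 -0.0021  0.2088]
9.3333 [ 1.1  1.3 -6.9] [0.32873127 0.12743592 0.16022287]
[ 0.0313 -0.4916  0.0008] [-0.0013 -0.0021  0.2088]
```

>>> jog_arm(
  commands=[
    [[0.004, -0.02, 0], [0, 0, 0.03], 0.055],
    [[0.012, -0.055, 0], [0, 0, 0.06], 0.055],
    [[0.02, -0.095, 0], [0, 0, 0.09], 0.055],
    [[0.028, -0.135, 0], [0, 0, 0.12], 0.055],
    [[0.036, -0.175, 0], [0, 0, 0.15], 0.055],
    [[0.044, -0.215, 0], [0, 0, 0.18], 0.055],
    [[0.052, -0.25, 0], [0, 0, 0.209], 0.055],
    [[0.056, -0.272, 0], [0, 0, 0.209], 0.055],
  ],
)

```text
clock: 10.0
eef_pos: [0.3328, -0.1509, 0.1604]
eef_rot: [0.001, 1.0, -0.001, -0.0]
wrist_force: [1.1, 0.8, -6.5]
finger_gap: 0.0626
grip_force: 70.1
```

```bash
python3 go.py .33 -.30 .20 0
```

```text
10.0 [ 1.1  0.8 -6.5] [ 0.33281244 -0.15094845  0.16035022]
[ 0.0025 -0.1491 -0.0394] [-0.002  -0.001  -0.0026]
```

>>> jog_arm(
  commands=[
    [[0.0, -0.02, -0.01], [0, 0, 0], 0.055],
    [[0.0, -0.05, -0.03], [0, 0, 0], 0.055],
    [[0.0, -0.08, -0.05], [0, 0, 0], 0.055],
    [[0.0, -0.1, -0.06], [0, 0, 0], 0.055],
    [[0.0, -0.11, -0.06], [0, 0, 0], 0.055],
    [[0.0, -0.11, -0.06], [0, 0, 0], 0.055],
  ],
)

```text
clock: 10.5
eef_pos: [0.3337, -0.2601, 0.2202]
eef_rot: [0.001, 1.0, -0.001, -0.001]
wrist_force: [-0.3, 1.9, -7.2]
finger_gap: 0.0628
grip_force: 70.5
```

Run:
```python
from h import *
from cell import arm
c=arm.camera("wrist");np.savez("pics/w4.npz",**c)
cv2.imwrite("pics/w4.png",c["image"][:,:,::-1])
o=arm.observe();print(o["clock"],o["eef_pos"],o["wrist_force"])
for p in [(.459,-.363,.008),(.378,-.363,.008),(.514,-.363,.008),(.514,-.363,.03)]:print(projf(c,p))
```

```text
10.55 [ 0.33331446 -0.25868615  0.21964587] [-0.52357292  0.20488799 -6.37681136]
[176.14193111 263.26864912]
[169.48555534 206.94184333]
[180.88737499 295.60281885]
[177.68242722 305.08029347]
```

View pics/w4.png

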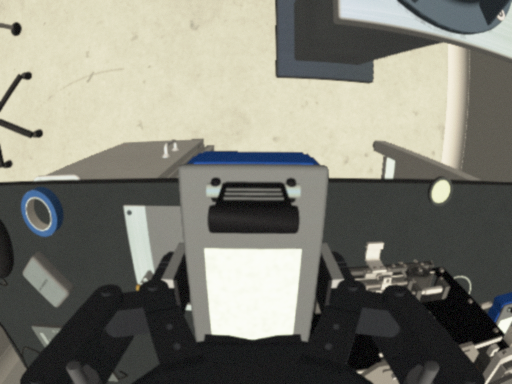

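The wrist view shows the held carrier covering most of the dock. Only the dock's near-left corner is visible, at about (125,207), with the deck's left edge at about (148,207). I'll refine the dock from the first top picture using edge profiles.

Run:
```python
from h import *
c=np.load("pics/top0.npz");g=c["image"].astype(float).mean(2)
print("wrist corner",rayf(np.load("pics/w4.npz"),125,207,.008).round(4),rayf(np.load("pics/w4.npz"),148,207,.008).round(4))
def edge(p,lo,hi,s):
    d=s*np.diff(p)[lo:hi];k=int(d.argmax());w=np.clip(d[max(k-1,0):k+2],0,None);i=np.arange(max(k-1,0),max(k-1,0)+len(w))
    return lo+.5+(w*i).sum()/w.sum()
out={}
for name,lo,hi,s in [("outL",298,307,1),("deckL",308,318,-1),("deckR",328,337,1),("outR",338,348,-1)]:
    for rng in[(222,230),(231,240)]:
        es=[edge(g[v],lo,hi,s) for v in range(*rng)]
        u=np.median(es);v=np.mean(range(*rng));print(name,round(u,2),ray(c,u,v,.008)[:2].round(4))
for us in [(305,311),(315,331),(334,340)]:
    es=[edge(g[:,u],235,252,-1) for u in range(*us)];v=np.median(es);print("near",round(v,2),ray(c,np.mean(us),v,.008)[:2].round(4))
    es=[edge(g[:,u],192,206,1) for u in range(*us)];print("far",np.round(np.median(es),2),ray(c,np.mean(us),np.median(es),.008)[:2].round(4))
print(g[194:212,323].round().tolist())
```

```text
wrist corner [ 0.3786 -0.4243  0.008 ] [ 0.3783 -0.3917  0.008 ]
outL 302.76 [ 0.437 -0.297]
outL 302.72 [ 0.405  -0.2972]
deckL 312.48 [ 0.4377 -0.3299]
deckL 312.52 [ 0.4057 -0.3303]
deckR 333.17 [ 0.4393 -0.4   ]
deckR 332.8 [ 0.4072 -0.3988]
outR 342.23 [ 0.4399 -0.4307]
outR 341.78 [ 0.4079 -0.4291]
near 243.21 [ 0.3779 -0.3153]
far 198.37 [ 0.5297 -0.314 ]
near 243.78 [ 0.3771 -0.3658]
far 199.39 [ 0.5273 -0.3652]
near 243.91 [ 0.3777 -0.413 ]
far 199.19 [ 0.529 -0.413]
[53.0, 53.0, 53.0, 51.0, 63.0, 100.0, 165.0, 213.0, 216.0, 172.0, 171.0, 167.0, 163.0, 164.0, 164.0, 163.0, 167.0, 166.0]
```

```bash
python3 - <<'E'
from h import *
c=np.load("pics/w4.npz")
print(rayf(c,255,167,.2252),rayf(c,255,232,.2252),rayf(c,180,180,.2252),rayf(c,328,180,.2252),rayf(c,196,330,.2252),rayf(c,324,330,.2252))
E
python3 go.py .417 -.364 .08 0
```

```text
[ 0.27913498 -0.25863393  0.2252    ] [ 0.30824143 -0.25861825  0.2252    ] [ 0.28444908 -0.29016466  0.2252    ] [ 0.2845456  -0.22787667  0.2252    ] [ 0.36856935 -0.29063671  0.2252    ] [ 0.36935583 -0.22052492  0.2252    ]
10.55 [-0.5  0.2 -6.4] [ 0.33331446 -0.25868615  0.21964587]
[-0.0841 -0.1051  0.1396] [-0.0008 -0.0022 -0.0013]
```

>>> jog_arm(
  commands=[
    [[-0.01, -0.012, 0.015], [0, 0, 0], 0.055],
    [[-0.025, -0.032, 0.035], [0, 0, 0], 0.055],
    [[-0.042, -0.052, 0.06], [0, 0, 0], 0.055],
    [[-0.06, -0.074, 0.09], [0, 0, 0], 0.055],
    [[-0.074, -0.092, 0.115], [0, 0, 0], 0.055],
    [[-0.082, -0.102, 0.13], [0, 0, 0], 0.055],
    [[-0.084, -0.105, 0.14], [0, 0, 0], 0.055],
    [[-0.084, -0.105, 0.14], [0, 0, 0], 0.055],
  ],
)

```text
clock: 11.22
eef_pos: [0.4166, -0.3619, 0.0774]
eef_rot: [-0.0, 1.0, 0.001, -0.003]
wrist_force: [-0.6, 1.2, -6.2]
finger_gap: 0.0624
grip_force: 70.4
```

>>> jog_arm(
  commands=[
    [[0, 0, 0], [0, 0, 0], 0.055],
    [[0, 0, 0], [0, 0, 0], 0.055],
    [[0, 0, 0], [0, 0, 0], 0.055],
  ],
)

```text
clock: 11.47
eef_pos: [0.4176, -0.3633, 0.0813]
eef_rot: [-0.0, 1.0, -0.001, -0.0]
wrist_force: [0.0, 0.5, -6.6]
finger_gap: 0.0621
grip_force: 70.4
```

```bash
python3 - <<'E'
from h import *
from cell import arm
c=arm.camera("wrist");np.savez("pics/w5.npz",**c)
cv2.imwrite("pics/w5.png",c["image"][:,:,::-1])
E
python3 go.py .417 -.364 .042 0
```

```text
11.5167 [-0.6  0.2 -6.7] [ 0.41763997 -0.36339654  0.08126944]
[ 0.0006 -0.0005  0.0393] [-0.0023 -0.0004  0.0005]
```

View pics/w5.png

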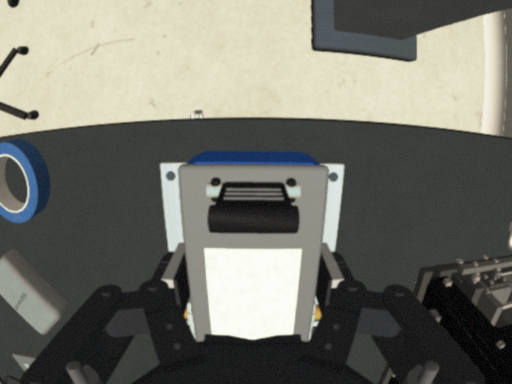

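The dock's near corners, (162,163) and (344,163), are symmetric about the carrier's centre line at u≈254. Alignment is good, so I'm lowering it.

>>> jog_arm(
  commands=[
    [[0, 0, 0.015], [0, 0, 0], 0.055],
    [[0, 0, 0.03], [0, 0, 0], 0.055],
    [[0, 0, 0.038], [0, 0, 0], 0.055],
    [[0, 0, 0.041], [0, 0, 0], 0.055],
    [[0, 0, 0.041], [0, 0, 0], 0.055],
    [[0, 0, 0.041], [0, 0, 0], 0.055],
  ],
)

```text
clock: 12.02
eef_pos: [0.4176, -0.3638, 0.0396]
eef_rot: [-0.0, 1.0, -0.001, -0.001]
wrist_force: [0.2, -0.0, -6.6]
finger_gap: 0.0625
grip_force: 70.5
```

```bash
python3 go.py .417 -.364 .0385 0
python3 - <<'E'
from h import *
c=np.load("pics/w5.npz")
for p in [(162,163),(344,163)]:print(rayf(c,*p,.008))
for p in [(180,170),(328,170)]:print(rayf(c,*p,.087))
E
```

```text
12.0167 [ 0.2 -0.  -6.6] [ 0.41755124 -0.36380575  0.03963085]
[ 0.0005 -0.0002  0.0011] [-0.0018 -0.0013  0.0002]
[ 0.37750553 -0.42607579  0.008     ]
[ 0.37740252 -0.29941895  0.008     ]
[ 0.36397839 -0.39296167  0.087     ]
[ 0.36391471 -0.33164145  0.087     ]
```

>>> jog_arm(
  commands=[
    [[0, 0, 0.001], [0, 0, 0], 0.055],
    [[0, 0, 0.002], [0, 0, 0], 0.055],
    [[0, 0, 0.002], [0, 0, 0], 0.055],
    [[0, 0, 0.002], [0, 0, 0], 0.055],
  ],
)

```text
clock: 12.35
eef_pos: [0.4178, -0.364, 0.0384]
eef_rot: [-0.0, 1.0, -0.001, -0.0]
wrist_force: [-6.0, 3.6, 14.3]
finger_gap: 0.0628
grip_force: 73.0
```

>>> jog_arm(
  commands=[
    [[0, 0, -0.001], [0, 0, 0], 0.055],
    [[-0.002, 0, -0.001], [0, 0, 0], 0.055],
    [[-0.005, 0, -0.001], [0, 0, 0], 0.055],
    [[-0.008, 0, -0.001], [0, 0, 0], 0.055],
    [[-0.011, 0, -0.001], [0, 0, 0], 0.055],
    [[-0.014, 0, -0.001], [0, 0, 0], 0.055],
    [[-0.016, 0, -0.001], [0, 0, 0], 0.055],
    [[-0.016, 0, -0.001], [0, 0, 0], 0.055],
  ],
)

```text
clock: 13.02
eef_pos: [0.4338, -0.364, 0.0385]
eef_rot: [-0.0, 1.0, -0.001, -0.001]
wrist_force: [-3.8, 0.7, 3.4]
finger_gap: 0.0626
grip_force: 72.0
```

>>> jog_arm(
  commands=[
    [[-0.002, 0, 0], [0, 0, 0], 0.055],
    [[-0.004, 0, 0], [0, 0, 0], 0.055],
    [[-0.006, 0, 0], [0, 0, 0], 0.055],
    [[-0.008, 0, 0], [0, 0, 0], 0.055],
    [[-0.008, 0, 0], [0, 0, 0], 0.055],
  ],
)

```text
clock: 13.43
eef_pos: [0.4415, -0.364, 0.0385]
eef_rot: [-0.0, 1.0, -0.001, -0.001]
wrist_force: [-5.7, 0.2, 5.9]
finger_gap: 0.0626
grip_force: 72.2
```

>>> jog_arm(
  commands=[
    [[-0.001, 0, 0], [0, 0, 0], 0.055],
    [[-0.002, 0, 0], [0, 0, 0], 0.055],
    [[-0.003, 0, 0], [0, 0, 0], 0.055],
    [[-0.004, 0, 0], [0, 0, 0], 0.055],
    [[-0.005, 0, 0], [0, 0, 0], 0.055],
    [[-0.006, 0, 0], [0, 0, 0], 0.055],
    [[-0.007, 0, 0], [0, 0, 0], 0.055],
    [[-0.008, 0, 0], [0, 0, 0], 0.055],
  ],
)

```text
clock: 14.1
eef_pos: [0.4483, -0.364, 0.0384]
eef_rot: [0.0, 1.0, -0.001, -0.002]
wrist_force: [-13.3, 0.3, 11.8]
finger_gap: 0.0622
grip_force: 72.7
```

>>> jog_arm(
  commands=[
    [[-0.001, 0, 0], [0, 0, 0], 0.055],
    [[-0.002, 0, 0], [0, 0, 0], 0.055],
    [[-0.003, 0, 0], [0, 0, 0], 0.055],
    [[-0.004, 0, 0], [0, 0, 0], 0.055],
    [[-0.005, 0, 0], [0, 0, 0], 0.055],
    [[-0.005, 0, 0], [0, 0, 0], 0.055],
  ],
)

```text
clock: 14.6
eef_pos: [0.4544, -0.364, 0.0385]
eef_rot: [0.0, 1.0, -0.001, -0.001]
wrist_force: [-5.4, -0.0, 6.1]
finger_gap: 0.0624
grip_force: 71.9
```

>>> jog_arm(
  commands=[
    [[-0.001, 0, 0], [0, 0, 0], 0.055],
    [[-0.002, 0, 0], [0, 0, 0], 0.055],
    [[-0.003, 0, 0], [0, 0, 0], 0.055],
    [[-0.003, 0, 0], [0, 0, 0], 0.055],
  ],
)

```text
clock: 14.93
eef_pos: [0.4575, -0.3641, 0.0385]
eef_rot: [-0.0, 1.0, -0.001, -0.001]
wrist_force: [-7.0, -0.6, 6.1]
finger_gap: 0.0628
grip_force: 72.1
```

>>> jog_arm(
  commands=[
    [[-0.001, 0, 0], [0, 0, 0], 0.055],
    [[-0.001, 0, 0], [0, 0, 0], 0.055],
  ],
)

```text
clock: 15.1
eef_pos: [0.4582, -0.364, 0.0385]
eef_rot: [0.0, 1.0, -0.001, -0.001]
wrist_force: [-7.8, 0.5, 8.8]
finger_gap: 0.0627
grip_force: 72.2
```

>>> jog_arm(
  commands=[
    [[-0.0007, 0, 0], [0, 0, 0], 0.055],
    [[-0.001, 0, 0], [0, 0, 0], 0.055],
    [[-0.001, 0, 0], [0, 0, 0], 0.055],
  ],
)

```text
clock: 15.35
eef_pos: [0.4582, -0.364, 0.0385]
eef_rot: [0.0, 1.0, -0.001, -0.002]
wrist_force: [-15.4, 0.2, 13.9]
finger_gap: 0.0628
grip_force: 73.0
```

>>> jog_arm(
  commands=[
    [[-0.0007, 0, 0], [0, 0, 0], 0.055],
    [[-0.001, 0, 0], [0, 0, 0], 0.055],
    [[-0.001, 0, 0], [0, 0, 0], 0.055],
  ],
)

```text
clock: 15.6
eef_pos: [0.4583, -0.364, 0.0384]
eef_rot: [0.0, 1.0, -0.001, -0.003]
wrist_force: [-21.4, -1.6, 18.7]
finger_gap: 0.0627
grip_force: 73.6
```

The motion has stopped at x=0.458 with the push force rising, so the carrier is home against the stop. Easing off, releasing and rising.

>>> jog_arm(
  commands=[
    [[0.001, 0, 0], [0, 0, 0], 0.055],
    [[0.0018, 0, 0], [0, 0, 0], 0.055],
    [[0.0018, 0, 0], [0, 0, 0], 0.085],
    [[0.0018, 0, 0], [0, 0, 0], 0.085],
    [[0.0018, 0, 0], [0, 0, 0], 0.085],
    [[0.0018, 0, 0], [0, 0, 0], 0.085],
    [[0.0018, 0, 0], [0, 0, 0], 0.085],
  ],
)

```text
clock: 16.18
eef_pos: [0.4587, -0.3636, 0.0379]
eef_rot: [-0.0, 1.0, -0.001, -0.001]
wrist_force: [-0.5, -0.6, 0.7]
finger_gap: 0.085
grip_force: 0.0
```

>>> jog_arm(
  commands=[
    [[0, 0, -0.02], [0, 0, 0], 0.085],
    [[0, 0, -0.05], [0, 0, 0], 0.085],
    [[0, 0, -0.085], [0, 0, 0], 0.085],
    [[0.03, 0, -0.12], [0, 0, 0], 0.085],
    [[0.06, 0, -0.14], [0, 0, 0], 0.085],
    [[0.09, 0, -0.14], [0, 0, 0], 0.085],
    [[0.09, 0, -0.14], [0, 0, 0], 0.085],
    [[0.09, 0, -0.14], [0, 0, 0], 0.085],
  ],
)

```text
clock: 16.85
eef_pos: [0.368, -0.3637, 0.1787]
eef_rot: [0.001, 1.0, -0.001, -0.0]
wrist_force: [0.3, -0.9, -0.9]
finger_gap: 0.0849
grip_force: 0.0
```

Run:
```python
from h import *
from cell import arm
c=arm.camera("wrist");np.savez("pics/w6.npz",**c)
t=arm.camera("top");s=arm.camera("scene")
I=np.zeros((384+216,800,3),np.uint8);I[:384,:512]=c["image"]
I[:288,512:]=cv2.resize(s["image"][200:300,230:330],(288,288),interpolation=2)
I[384:,:512]=cv2.resize(t["image"][135:255,105:385],(512,216),interpolation=2)
cv2.imwrite("pics/c6.png",I[:,:,::-1])
```

```text
(no output)
```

View pics/c6.png

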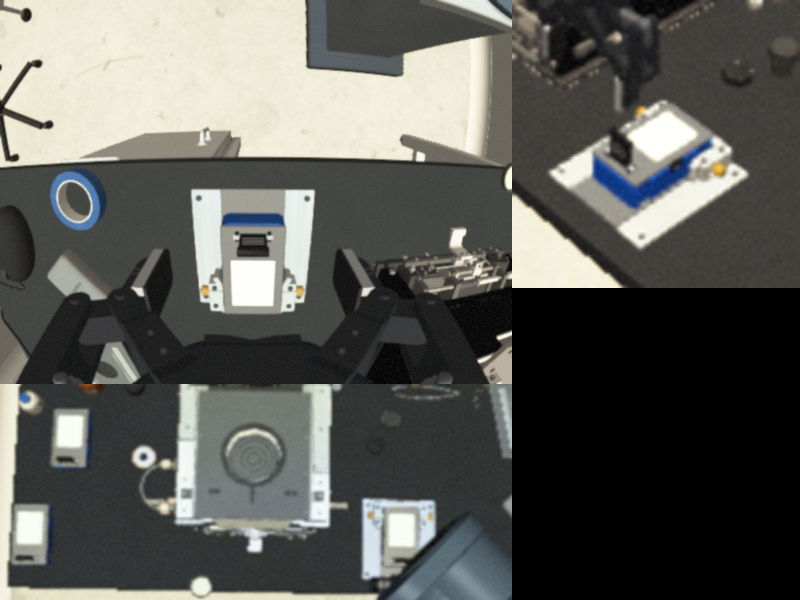

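The carrier sits in the guides with both plunger heads visible, and the empty carriers are standing in place. A quick number check of the depth:

Run:
```python
from h import *
c=np.load("pics/w6.npz");im=c["image"].astype(float);g=im.mean(2);r=im[...,0]
def col(p,lo,hi,s):
    d=s*np.diff(p)[lo:hi];return lo+.5+int(d.argmax())
dk=np.median([col(g[:,u],182,200,1) for u in range(230,275)])
ld=np.median([col(r[:,u],216,236,1) for u in range(228,278)])
a=rayf(c,252,dk,.008);b=rayf(c,252,ld,.044);print(dk,ld,a,b,b[0]-a[0],"want .026")
L=(im.min(2)>225).astype(np.uint8);L[:, :225]=0;L[:,282:]=0;L[:250]=0
ct=max(cv2.findContours(L,0,2)[0],key=cv2.contourArea)
print(cv2.minAreaRect(np.array([rayf(c,*p[0],.044)[:2]*1000 for p in ct],np.float32)))
for row in(200,240):
    print([rayf(c,u,row,.008)[:2].round(4).tolist() for u in(col(g[row],185,200,1),col(g[row],300,325,-1))])
for row in(240,290):
    print([rayf(c,u,row,.044)[:2].round(4).tolist() for u in(col(-np.abs(g[row]-130),214,226,1),col(-np.abs(g[row]-130),278,292,-1))])
```

```text
188.5 225.5 [ 0.3762667  -0.36422387  0.008     ] [ 0.40195064 -0.36416331  0.044     ] 0.025683947733304957 want .026
((469.87158203125, -364.02392578125), (44.00991439819336, 57.47142791748047), 89.46898651123047)
[[0.3889, -0.4285], [0.389, -0.299]]
[[0.4363, -0.4288], [0.4364, -0.2989]]
[[0.4176, -0.3958], [0.4176, -0.3316]]
[[0.4781, -0.3958], [0.4784, -0.3221]]
```

Depth is 25.7 mm against the expected 26 mm, with the carrier centred and parallel to the lane, so it is home.

```bash
python3 -c "
from cell import arm
print(arm.finish_job())"
```

```text
the job is handed in; nothing more can be done
None
```

The loaded carrier (about 4 N at the tab, against about 2 N for the one empty carrier I weighed) is docked against the stop, the other two carriers are standing in place, and the job is handed in; I judged it seated from the stop contact and a camera depth check of 25.7 mm against 26 mm, not from plunger readings.

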